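# Raise the fume cabinet's window to its working-height mark

### The job

Open the bench fume cabinet for work: with your fingertips beneath the yellow lip, push its counterweighted sliding window up until the red pointer on the window's edge stands level with the middle of the green set-mark on the left jamb, then take the hand away and leave the window standing there. Do not pinch or grip the lip, do not shift the green mark, and leave everything that stands on the bench and in the cabinet where it is.

Things in the scene. Friction and masses are not known exactly. Their poses are not given: they have to be found in the camera images.
- cabinet: Slant-front bench fume cabinet, fixed, 560 wide, 340 deep, 420 mm to its dark deck (white filter head to 475); grey plinth 75 mm high, clear panes. Origin: middle of the plinth's lower front edge; x points into the cabinet, away from the robot, y to the left, z up; it stands turned a little about z. The window leans back 30 degrees: it slides along (0.5, 0, 0.866), outward normal (-0.866, 0, 0.5).
- sash (a joint): Travel of the sliding window up its slope, m: 0 shut, 0.19 at the top stop. A counterweight balances it, and with friction of about 4 N it stays where it is left. The window weighs about 0.8 kg: if the push stops suddenly at 0.1 m/s it coasts on about 1 mm.
- lip_under (a point): Middle of the lip's outer lower edge. The lip is a straight finger pull, 180 mm long, standing out square from the window's bottom rail by 34 mm: a yellow metal strip 6 mm thick over a black rubber strip 8.5 mm thick, 4 mm wider outward. The rail behind goes on 17 mm below the underside; the space in front and below is free (45 mm down to the plinth's top edge when shut). Axes: x inward, y left along the lip, z up the slope.
- lip_grip: The black rubber strip under the lip, which the fingertips push (34 x 180 x 8.5 mm). Its origin is not on the strip but at the foot of the window: 17 mm down the slope from the underside.
- lip: The yellow metal strip that forms the top of the lip (30 x 180 x 6 mm, with a 20 mm flange up the window's rail). Same origin as the window's foot.
- pointer (a point): Tip of the red pointer on the left edge of the window (about 25 mm long, 12 mm high), 110 mm up the slope from the window's foot, 238 mm left of the middle. Axes as lip_under.
- mark_line (a point): Front of the black line across the middle of the green set-mark, a 30 mm wide, 16 mm high clip on the left dark jamb, 263 mm left of the middle, beside the pointer's path. Axes: z up the slope. The pointer is level with it when both have the same height along the slope.
- mark (a joint): Where the set-mark is clamped (stiff to move), in m up the slope: the value of joint sash at which the pointer is level with the mark's middle line.
- jar: White jar, diameter 72, 85 mm high, on the bench. Loose; its origin is the centre of its underside.
- spray_can: Blue can, diameter 58, 155 mm high, on the bench. Loose; its origin is the centre of its underside.
- cup: Orange cup, mouth diameter 76, 90 mm high, on the bench. Loose; its origin is the centre of its underside.
- screwdriver: Blue-handled screwdriver lying on the cabinet's floor behind the window. Loose; its origin is the centre of its underside.
- wrench: Wrench lying on the bench in front of the cabinet. Loose; its origin is the centre of its underside.
- manifold: Brass block 70 x 100 x 35 mm with a copper U-pipe on top, 107 mm high, on the cabinet's floor behind the window. Loose; its origin is the centre of its underside.

How it is judged:
On the way:
1. the fingers push the window up from beneath its lip (contact force between the fingers and lip_grip above 0.5 N and velocity of joint sash above 0.004 m/s), for 0.2 s.
At the end, for the whole second after the job is handed in: The window stands still with the pointer within 8 mm, along the slope, of the middle line of the set-mark (that is, within the green band); the robot touches nothing (z of pointer in the frame of mark_line between -0.008 and 0.008 m and velocity of joint sash between -0.005 and 0.005 m/s).
It fails at once if the lip is gripped: the fingers press on its top and its underside at once (contact force between the fingers and lip_grip above 2 N and contact force between the fingers and lip above 2 N).
It fails at once if the set-mark is moved by more than 6 mm (distance of mark_line from where it was at the start of the episode above 0.006 m).
It fails at once if something standing on the bench or in the cabinet is shifted by more than 25 mm or lifted (distance of any of jar, spray_can, cup, screwdriver, wrench, manifold from where it was at the start of the episode above 0.025 m).
It also fails if it takes over 42 s, if anything falls off the work surface, if the arm or the gripper's body presses on something with over 40 N, if the wrist force passes 120 N, or if a joint passes its speed limit or range.

### The arm

A 6-joint arm with a two-finger parallel gripper is mounted at the origin on the work surface. World frame = base frame: x ahead of the robot, y to its left, z up, the work surface at z = 0. Lengths are in m, angles in rad, forces in N, time in s.
With the tool pointing down it reaches from about 0.35 to 0.975 m from the base axis. Payload 17.4 kg.
Tool frame: the origin (TCP) lies midway between the tips of the shut fingers; the grasp point (between the pads) lies 19 mm behind it; z points along the fingers, y is the line along which they close (so a half turn about z gives the same grasp; the last joint's range is limited). The gripper opens to 85 mm and grips with 20 to 120 N. Pads are 22 mm wide; open, the fingers measure 114 mm over their backs; the gripper's body (76 mm by 85 mm) begins 54 mm behind the grasp point. The pads swing forward as they close: fully open they stand 13 mm farther back than shut.
Start: joints at [1.131, 0.116, 1.442, -0, 1.584, -0.038], TCP at [0.264, 0.621, 0.231] pointing down, gripper open.
Joint ranges: [-2.83, 2.83], [-0.83, 2.19], [0.07, 2.5], [-1.14, 4.28], [0.01, 3], [-2.97, 2.97]. Speed limits (rad/s): [1.89, 1.89, 2.22, 3.14, 3.14, 3.14].

### API

Orientations are given as a rotation vector (axis times angle).
In Python, from bench import manip, optics, job gives the robot as it stands.
- The arm moves only by the tool send_rows, never from a script. Its arguments are lists of equal length, an entry for each row: "xyz": the shift along the tool's x, y, z in mm, a list of three; "rot": the turn, a rotation vector about the tool's x, y, z in degrees, a list of three. A call has 1 to 12 rows; each row is the pose to reach, as a shift and turn from the pose commanded when the call began, along the tool's axes at that moment; what a row does not reach only later rows make up. A row lasts 1/8 s, in which the tool goes at most 62.5 mm and 10.7 degrees, less where a joint would pass 70% of its speed; a pose out of reach is approached as far as the arm can. A call with a gripper value outside its range is refused whole. "claw" is the closure in counts, from 0 (fully open) to 255 (shut), set as the call begins (left out, the last holds). The fingers move at their own pace and stop on an object; the grip force is fixed at half the most. Time passes only in rows, so rows that repeat a pose let the fingers close. It gives the time, the measured TCP pose, the force, the opening and the grip force at its end, in the units of the state.
- manip.read_state(): the state, without advancing time (a new reading comes with each control period).
- optics.camera(name): name is "scene" or "top" or "wrist"; returns a dict with "image" (420x560x3 uint8, blue, green, red), "depth" (420x560 float32, m along the optical axis (not along the pixel's ray), 0 where there is no reading), "fovy" (degrees; the focal length in pixels is half the picture's height over the tangent of half this angle, whatever the lens; pixels are square), "cx", "cy" (the principal point, pixels), "position" and "orientation" of the camera in the world. Camera axes: x right, y up, looking along -z (the intrinsics and any distortion apply to the point x, -y, -z); pixel columns grow to the right and rows downward; lengths in m; the calibration is good to about 2 mm. A picture is of the moment at which its call begins.
- job.job_done(): hands the job in; it is judged then, once.
The state is a dict: "clock": time; "qpos": joint angles; "dq": joint speeds; "joint_torque": joint torques, N m; "position": TCP position; "orientation": TCP orientation; "force": force on the tool from outside, world axes, zero at the start; "torque": the same for the moment, N m; "finger_gap": finger opening in m; "grip_force": force on a finger pad.
Only numpy, scipy, OpenCV 4.12 (cv2) and the standard library are available. Lean on these libraries where they do the work, as an engineer would, in place of code of your own. Each camera call takes 0.05 s, during which the arm holds its last target. There are 200 camera calls.

## Working session

There is one attempt and no reset: what is moved stays moved. The work goes in short steps, Python scripts to look and compute and a tool call to move; the robot and the scene stay as the last step left them, time stands still between calls to the robot, and variables do not carry over. Pictures are saved under pics/ and viewed, at most 10 in all, crops included, and the job is handed in when it is done.

Besides the shell and the picture viewer there is one more tool, called after "Emit:" by a JSON object that holds its "api" and its "payload", one argument or row to a line. send_rows: Moves the arm, as the interface text tells. Its arguments: {"type":"object","properties":{"xyz":{"type":"array","items":{"type":"array","items":{"type":"number"}}},"rot":{"type":"array","items":{"type":"array","items":{"type":"number"}}},"claw":{"type":"number"}},"required":["xyz","rot"]}

```bash
mkdir -p pics
cat > h.py <<'E'
from bench import manip, optics, job
import numpy as np, cv2, pickle
from scipy.spatial.transform import Rotation as R
def rot(o):
    o=np.array(o,float)
    return o if o.shape==(3,3) else (R.from_rotvec(o).as_matrix() if o.size==3 else R.from_quat(o).as_matrix())
def px(c,u,v,d=None):
    f=c['image'].shape[0]/2/np.tan(np.radians(c['fovy'])/2)
    if d is None: d=c['depth'][int(v),int(u)]
    p=np.array([(u-c['cx'])/f*d,-(v-c['cy'])/f*d,-d])
    return rot(c['orientation'])@p+np.array(c['position'])
def proj(c,P):
    f=c['image'].shape[0]/2/np.tan(np.radians(c['fovy'])/2)
    q=(np.array(P)-c['position'])@rot(c['orientation'])
    return np.stack([c['cx']+f*q[...,0]/-q[...,2],c['cy']-f*q[...,1]/-q[...,2]],-1)
E
python3 - <<'E'
from h import *
for n in ['scene','top']:
    c=optics.camera(n); pickle.dump(c,open(n+'.pkl','wb'))
    cv2.imwrite(f'pics/{n}0.png',c['image'])
    print(n,{k:v for k,v in c.items() if k not in('image','depth')})
print(manip.read_state())
E
```

```text
scene {'fovy': 49.50167116551047, 'cx': 272.64940768782054, 'cy': 205.89897559886484, 'position': array([0.62484158, 0.47273938, 1.11890056]), 'orientation': array([0.04749433, 0.6433271 , 2.97649214])}
top {'fovy': 51.07915318865271, 'cx': 275.4530888924316, 'cy': 213.79691694478814, 'position': array([0.48260722, 0.03649916, 1.14035694]), 'orientation': array([ 0.07690464, -0.06136773, -1.56799403])}
{'clock': 0.1, 'qpos': array([ 1.13120520e+00,  1.16424708e-01,  1.44219456e+00,  6.55503841e-08,
        1.58398975e+00, -3.78164412e-02]), 'dq': array([ 0.00099621, -0.00010954, -0.00119067, -0.00116147,  0.00076405,
        0.00078834]), 'joint_torque': array([ 2.81035958e-03, -7.33668780e+01, -6.33787107e+01, -6.54363203e-05,
        5.38554654e-03, -4.93102476e-06]), 'position': array([0.26390733, 0.62108904, 0.2306474 ]), 'orientation': array([-6.26821928e-01, -3.07817901e+00,  1.55108159e-03]), 'force': array([-0.42657472,  0.59910731, -0.33923254]), 'torque': array([ 0.00966601,  0.01055111, -0.01700129]), 'grip_force': 0.0, 'finger_gap': 0.08537543696765794}
```

View pics/scene0.png

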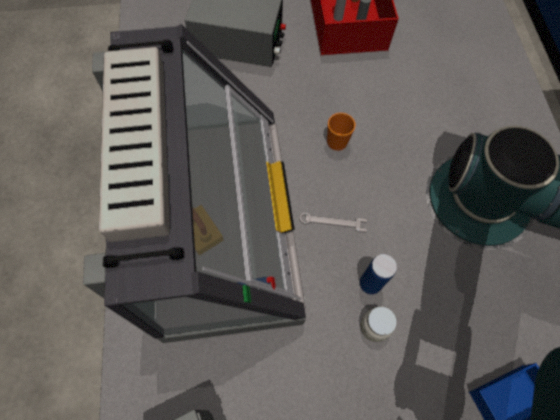

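View pics/top0.png

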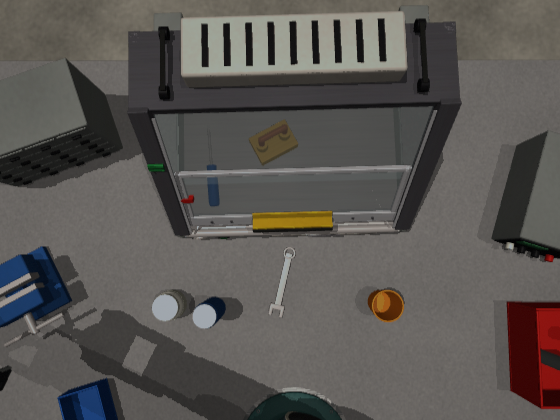

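The scene view shows the yellow lip around (281,197), the green mark at (246,293) and the red pointer at (268,283). In the top view they are at (292,221), (155,168) and (188,199). The wrench lies in front of the lip, with the cans to the left and the cup to the right.

Run:
```python
from h import *
for n in ['scene','top']:
    c=pickle.load(open(n+'.pkl','rb')); h=cv2.cvtColor(c['image'],cv2.COLOR_BGR2HSV)
    H,S,V=[h[...,i].astype(int) for i in range(3)]
    for nm,m in dict(yel=(abs(H-24)<6)&(S>190)&(V>90),grn=(abs(H-62)<15)&(S>140)&(V>50),red=((H<6)|(H>174))&(S>170)&(V>70)).items():
        k,lab,st,ce=cv2.connectedComponentsWithStats(m.astype(np.uint8))
        for i in range(1,k):
            if st[i,4]<15: continue
            v,u=np.where(lab==i); P=np.array([px(c,a,b) for a,b in zip(u,v) if c['depth'][b,a]>0])
            if abs(np.median(P,0)[1])>.5 or np.median(P,0)[0]<.5: continue
            print(n,nm,st[i],np.median(P,0).round(4),np.percentile(P,3,axis=0).round(3),np.percentile(P,97,axis=0).round(3))
            if nm=='yel':
                # fit line direction in xy
                w=np.linalg.svd(P-P.mean(0),full_matrices=False)[2]; print(' dir',w[0].round(4),'n',w[2].round(3),np.degrees(np.arctan2(w[0][0],w[0][1])))
c=pickle.load(open('top.pkl','rb'));i=c['image']
a=cv2.resize(i[130:250,130:330],None,fx=4,fy=4,interpolation=cv2.INTER_CUBIC)
cv2.imwrite('pics/t1.png',a)
for nm,u,v in [('jar',165,304),('can',205,315),('cup',386,298),('wr1',289,252),('wr2',277,312),('slopeLtop',148,115),('slopeLbot',182,230),('slopeRbot',402,228),('slopeRtop',444,112)]: print(nm,px(c,u,v).round(3))
```

```text
scene yel [267 162  25  70 974] [0.5537 0.0169 0.1534] [ 0.538 -0.069  0.146] [0.571 0.096 0.161]
 dir [ 3.140e-02 -9.995e-01  6.000e-04] n [0.104 0.004 0.995] 178.1996621455509
scene grn [243 285   8  17 100] [0.6442 0.2769 0.3176] [0.639 0.264 0.308] [0.649 0.289 0.322]
scene red [267 277   8  11  48] [0.5939 0.2307 0.2185] [0.589 0.224 0.214] [0.602 0.244 0.223]
top yel [ 253  211   80   18 1218] [0.5562 0.009  0.1525] [ 0.54  -0.075  0.144] [0.573 0.092 0.16 ]
 dir [-0.0296  0.9996  0.0022] n [-0.09  -0.001 -0.996] -1.697307276833857
top grn [148 164  15   4  60] [0.647  0.2748 0.3174] [0.645 0.261 0.314] [0.65  0.287 0.322]
top grn [149 169  15   3  25] [0.6406 0.272  0.3085] [0.64  0.262 0.303] [0.642 0.287 0.311]
top red [181 195  12   8  59] [0.5933 0.2297 0.2164] [0.589 0.223 0.211] [0.604 0.244 0.222]
jar [0.361 0.308 0.089]
can [0.345 0.201 0.157]
cup [ 0.368 -0.234  0.006]
wr1 [0.484 0.013 0.002]
wr2 [ 0.331  0.043 -0.002]
slopeLtop [0.714 0.259 0.418]
slopeLbot [0.535 0.266 0.113]
slopeRbot [ 0.542 -0.254  0.092]
slopeRtop [ 0.722 -0.243  0.406]
```

View pics/t1.png

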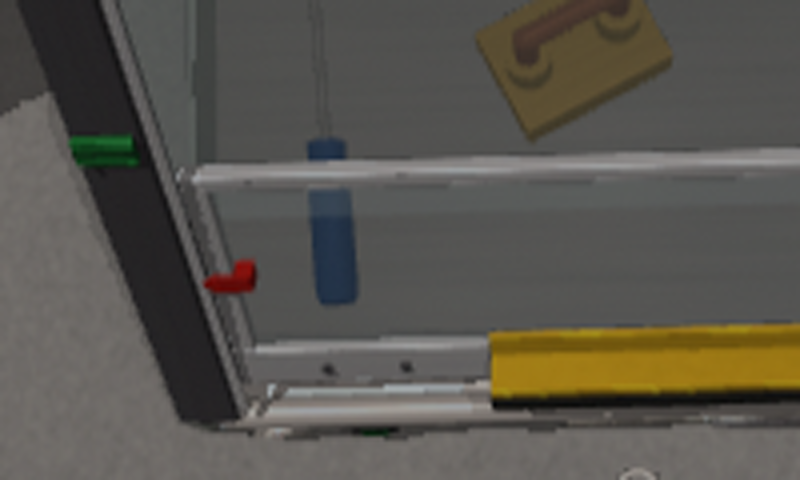

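The enlarged crop shows the pointer tip at crop (205,283), the green mark at (103,150) with its dark line, and the black rubber edge just below the yellow lip at y≈400. Next I need the lip profile, and then the first move.

```bash
cat >> h.py <<'E'
yaw=np.radians(1.73)
XC=np.array([np.cos(yaw),np.sin(yaw),0]);YC=np.array([-np.sin(yaw),np.cos(yaw),0]);Z=np.array([0,0,1.])
S=.5*XC+.866*Z; N=-.866*XC+.5*Z
def tool(tilt):  # tilt deg from vertical toward cabinet
    t=np.radians(tilt); z=np.sin(t)*XC-np.cos(t)*Z
    return np.stack([np.cross(YC,z),YC,z],1)
def plan(p,Rt):
    s=manip.read_state(); R0=rot(s['orientation'])
    print('shift mm',(R0.T@(np.array(p)-s['position'])*1e3).round(1),'rot deg',np.degrees(R.from_matrix(R0.T@Rt).as_rotvec()).round(2))
E
python3 - <<'E'
from h import *
for n in ['scene','top']:
    c=pickle.load(open(n+'.pkl','rb')); vv,uu=np.mgrid[0:420,0:560]
    P=np.array([px(c,u,v) for v,u in zip(vv.ravel(),uu.ravel())]); col=c['image'].reshape(-1,3)
    m=(abs(P[:,1]-.01)<.006)&(P[:,0]>.47)&(P[:,0]<.62)&(c['depth'].ravel()>0)
    o=np.argsort(P[m][:,0]); Q=P[m][o]; C=col[m][o]
    for q,k in list(zip(Q,C))[::4]: print(n,q.round(3),'s %.3f n %.3f'%(q@S,q@N),k)
plan([.42,.016,.30],tool(0)); plan([.42,.016,.30],tool(60))
E
```

```text
scene [0.47  0.013 0.008] s 0.242 n -0.404 [148 153 162]
scene [0.472 0.007 0.008] s 0.243 n -0.405 [137 141 150]
scene [0.475 0.007 0.008] s 0.244 n -0.407 [132 135 143]
scene [0.478 0.009 0.012] s 0.249 n -0.408 [123 127 132]
scene [0.481 0.011 0.005] s 0.245 n -0.414 [116 118 125]
scene [0.483 0.015 0.   ] s 0.242 n -0.419 [114 118 123]
scene [ 0.486  0.014 -0.001] s 0.242 n -0.421 [120 124 128]
scene [0.488 0.005 0.012] s 0.255 n -0.417 [128 130 138]
scene [0.491 0.009 0.003] s 0.248 n -0.424 [121 125 133]
scene [0.494 0.009 0.01 ] s 0.256 n -0.423 [125 129 138]
scene [0.497 0.014 0.001] s 0.250 n -0.430 [107 110 116]
scene [0.499 0.01  0.001] s 0.250 n -0.432 [114 119 123]
scene [0.502 0.009 0.004] s 0.254 n -0.432 [116 118 124]
scene [0.504 0.01  0.001] s 0.253 n -0.436 [117 121 125]
scene [0.506 0.004 0.001] s 0.254 n -0.438 [115 118 123]
scene [0.508 0.016 0.002] s 0.256 n -0.439 [116 118 125]
scene [0.51  0.014 0.005] s 0.259 n -0.440 [108 111 115]
scene [0.53  0.014 0.15 ] s 0.395 n -0.384 [70 73 77]
scene [0.533 0.016 0.154] s 0.400 n -0.385 [34 38 41]
scene [0.535 0.012 0
[... 6917 characters left out ...]
8 0.013 0.204] s 0.481 n -0.424 [84 86 86]
top [0.61  0.011 0.208] s 0.485 n -0.424 [83 85 86]
top [0.61  0.013 0.206] s 0.483 n -0.425 [84 85 86]
top [0.611 0.011 0.21 ] s 0.488 n -0.424 [82 85 85]
top [0.613 0.006 0.215] s 0.493 n -0.423 [83 84 84]
top [0.613 0.013 0.212] s 0.490 n -0.425 [83 84 85]
top [0.615 0.015 0.217] s 0.495 n -0.424 [83 85 85]
top [0.616 0.015 0.221] s 0.500 n -0.423 [83 84 84]
top [0.617 0.009 0.217] s 0.496 n -0.426 [83 84 84]
top [0.618 0.011 0.222] s 0.501 n -0.425 [83 84 84]
top [0.62  0.013 0.226] s 0.506 n -0.424 [83 85 85]
shift mm [-380.3 -495.9  -68.9] rot deg [-6.000e-02 -1.000e-02 -2.475e+01]
shift mm [-380.3 -495.9  -68.9] rot deg [-13.   -59.04 -22.4 ]
```

Run:
```python
from h import *
for t in (40,60): plan([.47,.016,.28],tool(t))
```

```text
shift mm [-426.3 -476.4  -48.9] rot deg [ -8.69 -39.38 -23.71]
shift mm [-426.3 -476.4  -48.9] rot deg [-13.   -59.04 -22.4 ]
```

Emit:
{"api": "send_rows", "payload": {
  "xyz": [
    [-36,-40,-4],
    [-72,-80,-8],
    [-108,-120,-12],
    [-144,-160,-16],
    [-180,-200,-20],
    [-216,-240,-24],
    [-252,-280,-28],
    [-288,-320,-32],
    [-324,-360,-36],
    [-360,-400,-40],
    [-393,-440,-44],
    [-426,-476,-49]
  ],
  "rot": [
    [-0.7,-3.3,-2],
    [-1.4,-6.6,-4],
    [-2.1,-9.9,-6],
    [-2.8,-13.2,-8],
    [-3.5,-16.5,-10],
    [-4.2,-19.8,-12],
    [-4.9,-23.1,-14],
    [-5.6,-26.4,-16],
    [-6.3,-29.7,-18],
    [-7,-33,-20],
    [-7.8,-36.2,-22],
    [-8.7,-39.4,-23.7]
  ],
  "claw": 255
}}

```text
clock: 1.6
position: [0.4691, 0.0223, 0.2796]
orientation: [-0.033, 2.45, 0.015]
force: [2.2, 1.5, 3.0]
finger_gap: 0.0
grip_force: 0.0
```

Run:
```python
from h import *
s=manip.read_state(); print(s['clock'],s['qpos'].round(3),s['position'].round(4),s['force'].round(2)); print(rot(s['orientation']).round(3)); print(tool(40).round(3))
plan([.47,.016,.28],tool(60))
plan(.371*S-.345*N,tool(60))
plan(.371*S-.345*N,tool(50))
```

```text
1.6 [-0.031 -0.83   2.183  0.044  1.1   -1.635] [0.4691 0.0223 0.2796] [2.2  1.54 2.96]
[[-0.77  -0.027  0.637]
 [-0.019  1.     0.02 ]
 [-0.637  0.003 -0.771]]
[[-0.766 -0.03   0.642]
 [-0.023  1.     0.019]
 [-0.643  0.    -0.766]]
shift mm [-0.9 -6.3  0.2] rot deg [-2.00e-02 -2.04e+01 -2.20e-01]
shift mm [ 72.   -8.4 110.2] rot deg [-2.00e-02 -2.04e+01 -2.20e-01]
shift mm [ 72.   -8.4 110.2] rot deg [ -0.   -10.4   -0.22]
```

Emit:
{"api": "send_rows", "payload": {
  "xyz": [
    [12,-1,18],
    [24,-2,37],
    [36,-4,55],
    [48,-5,73],
    [60,-6,92],
    [72,-7,110],
    [72,-7,110]
  ],
  "rot": [
    [0,0,0],
    [0,0,0],
    [0,0,0],
    [0,0,0],
    [0,0,0],
    [0,0,0],
    [0,0,0]
  ]
}}

```text
clock: 2.48
position: [0.4825, 0.0188, 0.146]
orientation: [-0.033, 2.457, 0.017]
force: [0.6, 0.4, 0.3]
finger_gap: -0.0001
grip_force: 0.0
```

Run:
```python
from h import *
s=manip.read_state(); print(s['clock'],s['qpos'].round(3),s['position'].round(4),s['force'].round(2)); print(rot(s['orientation']).round(3))
for t in (45,50,60):plan(.371*S-.345*N,tool(t))
```

```text
2.475 [-0.043 -0.768  2.365  0.063  0.862 -1.664] [0.4825 0.0188 0.146 ] [0.57 0.44 0.25]
[[-0.775 -0.028  0.632]
 [-0.019  1.     0.021]
 [-0.632  0.004 -0.775]]
shift mm [-2.8 -4.2 -1.3] rot deg [ 0.09 -5.8  -0.25]
shift mm [-2.8 -4.2 -1.3] rot deg [  0.08 -10.8   -0.25]
shift mm [-2.8 -4.2 -1.3] rot deg [  0.06 -20.8   -0.26]
```

```bash
cat > k.py <<'E'
from h import *
from scipy.optimize import brentq, fsolve
D=[([.1164,1.4422,1.58399],.6748,.2306),([-.83,2.183,1.1],.4691,.2796),([-.768,2.365,.862],.4825,.146)]
A=[];b=[]
for (a,c,e),r,z in D:
    t1,t2,t3=a,a+c,a+c+e
    A+= [[np.sin(t1),np.sin(t2),np.sin(t3),0],[np.cos(t1),np.cos(t2),np.cos(t3),1]]; b+=[np.sqrt(r*r-.0**2),z]
x,res,rk,sv=np.linalg.lstsq(np.array(A),np.array(b),rcond=None)
def ik(r,z,tilt):
    T=np.pi-np.radians(tilt); L1,L2,Lt,h=x
    wr,wz=r-Lt*np.sin(T),z-Lt*np.cos(T)-h; d=np.hypot(wr,wz)
    q3=np.pi-np.arccos(np.clip((L1**2+L2**2-d*d)/(2*L1*L2),-1,1))
    q2=np.arctan2(wr,wz)-np.arctan2(L2*np.sin(q3),L1+L2*np.cos(q3))
    return np.array([q2,q3,T-q2-q3])
E
python3 - <<'E'
from k import *
print(x,res,sv, np.array(A)@x-b)
for s in (.36,.37,.48):
  for n in (-.345,-.411):
    for t in (40,45,50,55,60):
      p=s*S+n*N; print(s,n,t,ik(p[0],p[2],t).round(2))
E
```

```text
[0.3195541  0.63726169 0.1181193  0.02183225] [0.00013789] [2.92541144 1.77722548 0.53142915 0.03194565] [-0.00059135 -0.0017232  -0.00764294  0.00438537  0.00705979 -0.00266217]
0.36 -0.345 40 [-0.82  2.41  0.86]
0.36 -0.345 45 [-0.86  2.44  0.77]
0.36 -0.345 50 [-0.89  2.48  0.69]
0.36 -0.345 55 [-0.93  2.51  0.6 ]
0.36 -0.345 60 [-0.96  2.54  0.51]
0.36 -0.411 40 [-0.56  2.28  0.72]
0.36 -0.411 45 [-0.59  2.31  0.63]
0.36 -0.411 50 [-0.61  2.34  0.54]
0.36 -0.411 55 [-0.64  2.37  0.45]
0.36 -0.411 60 [-0.65  2.4   0.35]
0.37 -0.345 40 [-0.8   2.38  0.86]
0.37 -0.345 45 [-0.84  2.41  0.78]
0.37 -0.345 50 [-0.87  2.45  0.69]
0.37 -0.345 55 [-0.9   2.48  0.6 ]
0.37 -0.345 60 [-0.93  2.51  0.51]
0.37 -0.411 40 [-0.55  2.26  0.73]
0.37 -0.411 45 [-0.57  2.29  0.64]
0.37 -0.411 50 [-0.6   2.32  0.55]
0.37 -0.411 55 [-0.62  2.35  0.45]
0.37 -0.411 60 [-0.64  2.37  0.36]
0.48 -0.345 40 [-0.57  2.08  0.94]
0.48 -0.345 45 [-0.6   2.11  0.85]
0.48 -0.345 50 [-0.63  2.14  0.76]
0.48 -0.345 55 [-0.65  2.17  0.67]
0.48 -0.345 60 [-0.68  2.2   0.57]
0.48 -0.411 40 [-0.38  1.98  0.84]
0.48 -0.411 45 [-0.4   2.01  0.75]
0.48 -0.411 50 [-0.42  2.04  0.66]
0.48 -0.411 55 [-0.44  2.07  0.56]
0.48 -0.411 60 [-0.46  2.09  0.46]
```

Run:
```python
from h import *
plan(.358*S-.38*N,tool(44)); plan(.364*S-.409*N,tool(50))
```

```text
shift mm [-3.1 -4.2 36.1] rot deg [ 0.1  -4.8  -0.25]
shift mm [-19.   -4.2  61.1] rot deg [  0.08 -10.8   -0.25]
```

Emit:
{"api": "send_rows", "payload": {
  "xyz": [
    [-1,-1,9],
    [-2,-2,18],
    [-2,-3,27],
    [-3,-4,36],
    [-8,-4,44],
    [-13,-4,53],
    [-19,-4,61],
    [-19,-4,61],
    [-19,-4,61]
  ],
  "rot": [
    [0,-1,0],
    [0,-2,0],
    [0,-3.5,0],
    [0,-5,0],
    [0,-7,0],
    [0,-9,0],
    [0,-10.8,0],
    [0,-10.8,0],
    [0,-10.8,0]
  ]
}}

```text
clock: 3.6
position: [0.5369, 0.0157, 0.1142]
orientation: [-0.029, 2.265, 0.019]
force: [1.0, 0.7, 0.0]
finger_gap: -0.0002
grip_force: 0.0
```

Run:
```python
from h import *
s=manip.read_state(); p=s['position'];print(s['clock'],s['qpos'].round(3),p.round(4),s['force'].round(2),'s %.4f n %.4f'%(p@S,p@N)); Rm=rot(s['orientation']);print(Rm.round(3), 'tilt',np.degrees(np.arccos(-Rm[2,2])))
o=[]
for n in ['scene','top']:
    c=optics.camera(n); i=c['image']; u,v=proj(c,p).astype(int); print(u,v)
    u=np.clip(u,70,490);o.append(cv2.resize(i[v-60:v+60,u-70:u+70],None,fx=2.8,fy=3.3*2.8/3.3,interpolation=cv2.INTER_CUBIC))
cv2.imwrite('pics/a1.png',np.hstack(o))
```

```text
3.6 [-0.053 -0.649  2.422  0.135  0.498 -1.738] [0.5369 0.0157 0.1142] [1.01 0.67 0.03] s 0.3674 n -0.4081
[[-0.64  -0.027  0.768]
 [-0.015  1.     0.023]
 [-0.768  0.004 -0.64 ]] tilt 50.217290997315445
285 203
288 229
```

View pics/a1.png

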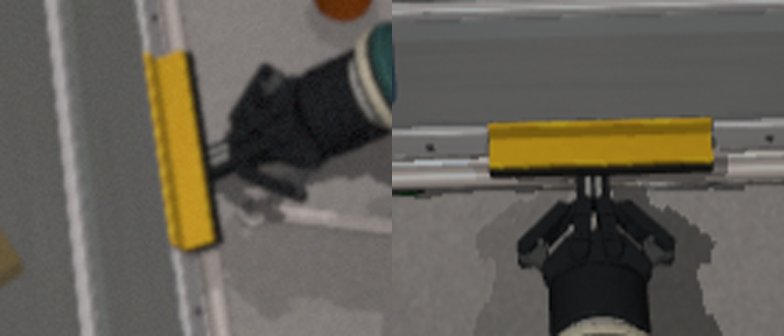

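The fingers are beneath the lip with no contact: the crop shows the finger shafts passing under the black strip. Now I push up the slope.

Emit:
{"api": "send_rows", "payload": {
  "xyz": [
    [-4,0,-0.7],
    [-9,0,-1.5],
    [-15,0,-2.6],
    [-21,0,-3.6],
    [-27,0,-4.7],
    [-33,0,-5.7],
    [-39,0,-6.7],
    [-45,0,-7.8],
    [-51,0,-8.8],
    [-57,0,-9.8],
    [-61,0,-10.5],
    [-63,0,-10.9]
  ],
  "rot": [
    [0,0,0],
    [0,0,0],
    [0,0,0],
    [0,0,0],
    [0,0,0],
    [0,0,0],
    [0,0,0],
    [0,0,0],
    [0,0,0],
    [0,0,0],
    [0,0,0],
    [0,0,0]
  ]
}}

```text
clock: 5.2
position: [0.569, 0.0159, 0.1692]
orientation: [-0.028, 2.265, 0.018]
force: [-2.1, 3.5, -1.2]
finger_gap: -0.0
grip_force: 1.7
```

```bash
cat > m.py <<'E'
from h import *
import sys
s=manip.read_state(); p=s['position'];print(s['clock'],s['qpos'].round(3),p.round(4),s['force'].round(2),'s %.4f n %.4f'%(p@S,p@N))
o=[]
for n in ['scene','top']:
    c=optics.camera(n); h=cv2.cvtColor(c['image'],cv2.COLOR_BGR2HSV); pickle.dump(c,open(n+'1.pkl','wb'))
    H,Sa,V=[h[...,i].astype(int) for i in range(3)]
    for nm,m in dict(yel=(abs(H-24)<6)&(Sa>190)&(V>90),grn=(abs(H-62)<15)&(Sa>140)&(V>50),red=((H<6)|(H>174))&(Sa>170)&(V>70)).items():
        m[:, :100]=0; m[:, 420:]=0; m[:140]=0; m[320:]=0
        v,u=np.where(m); P=np.array([px(c,a,b) for a,b in zip(u,v)])
        k=(P[:,0]>.52)&(P[:,0]<.8)&(P[:,1]<.32); P=P[k]; l=P@S; print(n,nm,len(P),'uv %.1f %.1f'%(u[k].mean(),v[k].mean()),'s med %.4f [%.4f %.4f]'%(np.median(l),*np.percentile(l,[5,95])),'n %.4f'%np.median(P@N),'ylat %.3f..%.3f'%tuple(np.percentile(P@YC,[3,97])))
    u0,v0=(215,250) if n=='scene' else (135,135)
    o.append(cv2.resize(c['image'][v0:v0+60,u0:u0+65],None,fx=6,fy=6,interpolation=cv2.INTER_CUBIC))
cv2.imwrite('pics/%s.png'%sys.argv[1],np.hstack(o))
E
python3 m.py b1
```

```text
5.2 [-0.047 -0.597  2.301  0.11   0.564 -1.709] [0.569  0.0159 0.1692] [-2.13  3.47 -1.21] s 0.4311 n -0.4084
scene yel 1050 uv 267.6 189.6 s med 0.4620 [0.4582 0.4769] n -0.4045 ylat -0.086..0.079
scene grn 97 uv 246.1 293.7 s med 0.6013 [0.5921 0.6053] n -0.4062 ylat 0.245..0.270
scene red 55 uv 257.6 276.5 s med 0.5440 [0.5371 0.5468] n -0.4100 ylat 0.206..0.226
top yel 1334 uv 292.1 205.5 s med 0.4621 [0.4585 0.4771] n -0.4081 ylat -0.091..0.077
top grn 86 uv 156.0 166.9 s med 0.6011 [0.5900 0.6047] n -0.4082 ylat 0.241..0.268
top red 68 uv 183.1 183.3 s med 0.5432 [0.5350 0.5470] n -0.4112 ylat 0.203..0.227
```

View pics/b1.png

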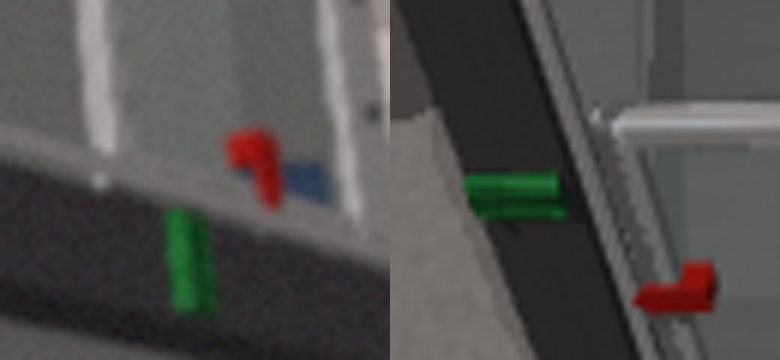

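The crop shows the pointer tip at top (175.7,184.8) and scene (260.4,283.8), with the mark's black line at top (155.4,168.6) and scene ≈(247,293). The lip has moved 54 mm.

Run:
```python
from h import *
cs={n:pickle.load(open(n+'1.pkl','rb')) for n in('scene','top')}
def ray(c,u,v): 
    a=np.array(c['position']); d=px(c,u,v,1.)-a; return a,d/np.linalg.norm(d)
T={'tip':dict(scene=(260.4,283.8),top=(175.7,184.8)),'line':dict(scene=(247.3,293),top=(155.4,168.6))}
for k,t in T.items():
    M=np.zeros((3,3));b=np.zeros(3)
    for n,uv in t.items():
        a,d=ray(cs[n],*uv); Q=np.eye(3)-np.outer(d,d); M+=Q;b+=Q@a
        for nn in (-.412,-.406): X=a+d*((nn-a@N)/(d@N)); print(k,n,nn,'s %.4f y %.4f'%(X@S,X@YC))
    X=np.linalg.solve(M,b); print(k,'tri s %.4f n %.4f y %.4f'%(X@S,X@N,X@YC))
# green colour profile along s on both cams
for n,c in cs.items():
    for nn in(-.408,):
        for s_ in np.arange(.584,.614,.002):
            q=[]
            for y in (.25,.255,.26):
                u,v=proj(c,s_*S+nn*N+y*YC); q.append(cv2.getRectSubPix(c['image'],(1,1),(float(u),float(v)))[0,0])
            print(n,s_.round(3),np.mean(q,0).round())
```

```text
tip scene -0.412 s 0.5345 y 0.2273
tip scene -0.406 s 0.5453 y 0.2305
tip top -0.412 s 0.5387 y 0.2287
tip top -0.406 s 0.5461 y 0.2265
tip tri s 0.5400 n -0.4099 y 0.2285
line scene -0.412 s 0.5872 y 0.2531
line scene -0.406 s 0.5972 y 0.2560
line top -0.412 s 0.5899 y 0.2573
line top -0.406 s 0.5967 y 0.2548
line tri s 0.5952 n -0.4072 y 0.2554
scene 0.584 [40. 54. 37.]
scene 0.586 [37. 59. 31.]
scene 0.588 [34. 63. 26.]
scene 0.59 [31. 61. 21.]
scene 0.592 [29. 60. 19.]
scene 0.594 [29. 64. 18.]
scene 0.596 [33. 73. 21.]
scene 0.598 [39. 85. 25.]
scene 0.6 [44. 96. 29.]
scene 0.602 [ 47. 103.  32.]
scene 0.604 [ 49. 105.  32.]
scene 0.606 [ 49. 101.  34.]
scene 0.608 [48. 91. 37.]
scene 0.61 [46. 74. 40.]
scene 0.612 [45. 57. 43.]
scene 0.614 [46. 47. 45.]
top 0.584 [32. 31. 33.]
top 0.586 [27. 35. 25.]
top 0.588 [24. 46. 18.]
top 0.59 [28. 63. 17.]
top 0.592 [26. 61. 16.]
top 0.594 [24. 52. 15.]
top 0.596 [20. 44. 15.]
top 0.598 [25. 57. 16.]
top 0.6 [30. 68. 18.]
top 0.602 [33. 75. 20.]
top 0.604 [43. 95. 27.]
top 0.606 [44. 95. 29.]
top 0.608 [39. 78. 29.]
top 0.61 [37. 48. 33.]
top 0.612 [37. 38. 37.]
top 0.614 [39. 38. 39.]
```

Remaining travel is about 55 mm. I'll push 48, then trim.

Emit:
{"api": "send_rows", "payload": {
  "xyz": [
    [-3,0,-0.5],
    [-8,0,-1.4],
    [-13,0,-2.3],
    [-18,0,-3.1],
    [-23,0,-4],
    [-28,0,-4.9],
    [-33,0,-5.7],
    [-38,0,-6.6],
    [-43,0,-7.5],
    [-46,0,-8],
    [-47.3,0,-8.2],
    [-47.3,0,-8.2]
  ],
  "rot": [
    [0,0,0],
    [0,0,0],
    [0,0,0],
    [0,0,0],
    [0,0,0],
    [0,0,0],
    [0,0,0],
    [0,0,0],
    [0,0,0],
    [0,0,0],
    [0,0,0],
    [0,0,0]
  ]
}}

```text
clock: 6.8
position: [0.5929, 0.0163, 0.2107]
orientation: [-0.028, 2.264, 0.018]
force: [-0.7, 0.5, -2.1]
finger_gap: 0.0001
grip_force: 0.8
```

```bash
python3 m.py b2
```

```text
6.8 [-0.043 -0.554  2.208  0.096  0.614 -1.691] [0.5929 0.0163 0.2107] [-0.72  0.46 -2.07] s 0.4791 n -0.4083
scene yel 1133 uv 256.5 182.7 s med 0.5101 [0.5068 0.5249] n -0.4046 ylat -0.086..0.080
scene grn 101 uv 246.2 293.6 s med 0.6004 [0.5917 0.6048] n -0.4063 ylat 0.244..0.270
scene red 55 uv 244.1 272.0 s med 0.5920 [0.5870 0.5948] n -0.4096 ylat 0.206..0.226
top yel 1443 uv 292.7 191.8 s med 0.5098 [0.5066 0.5247] n -0.4085 ylat -0.092..0.076
top grn 88 uv 155.8 166.8 s med 0.6005 [0.5889 0.6046] n -0.4084 ylat 0.242..0.268
top red 78 uv 178.2 167.7 s med 0.5910 [0.5821 0.5940] n -0.4114 ylat 0.204..0.226
```

View pics/b2.png

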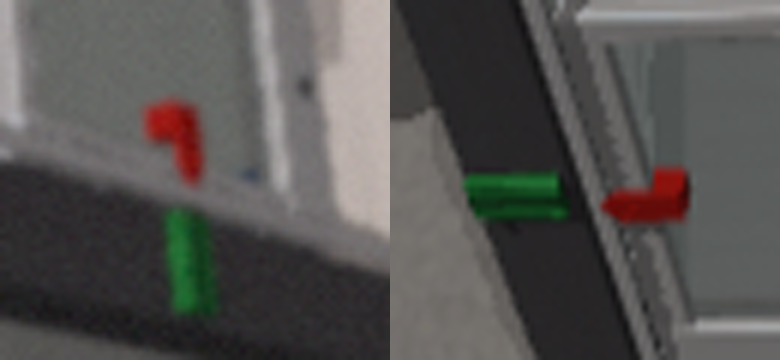

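The pointer is now nearly level with the mark in both views. I'll zoom in for precise pixels.

Run:
```python
from h import *
o=[]
for n,(u0,v0) in dict(scene=(232,268),top=(142,156)).items():
    c=pickle.load(open(n+'1.pkl','rb'))
    i=c['image'][v0:v0+38,u0:u0+38].astype(float)
    a=cv2.resize(np.clip(i*1.8,0,255).astype(np.uint8),None,fx=10,fy=10,interpolation=cv2.INTER_NEAREST)
    for k in range(0,38,5): cv2.putText(a,str(u0+k),(k*10,8),0,.3,(255,255,255)); cv2.putText(a,str(v0+k),(0,k*10+8),0,.3,(255,255,255))
    o.append(a)
cv2.imwrite('pics/z2.png',np.hstack(o))
```

```text
(no output)
```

View pics/z2.png

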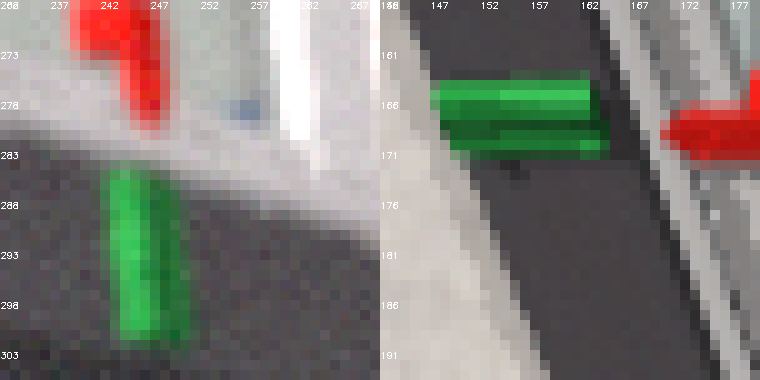

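Run:
```python
from h import *
C={n:[optics.camera(n) for _ in range(6)] for n in('scene','top')}
def show(n,pts,lab):
    P=np.mean([[px(c,u,v) for u,v in pts] for c in C[n]],(0)); I=np.mean([[c['image'][v,u] for u,v in pts] for c in C[n]],(0,1))
    q=np.median(P,0); print(lab,'s %.4f n %.4f y %.4f'%(q@S,q@N,q@YC),I.round())
for v in range(161,175): show('top',[(u,v) for u in range(151,160)],f'top row {v}')
for k in range(-7,8): show('scene',[(round(246.5+k+(v-293)*.12),v) for v in range(288,299)],f'scene {246.5+k}')
for v in range(165,173): show('top',[(u,v) for u in (172,173,174)],f'red top row {v}')
for u in range(242,250): show('scene',[(u,v) for v in (276,277)],f'red scene col {u}')
```

```text
top row 161 s 0.6087 n -0.4145 y 0.2523 [39. 38. 39.]
top row 162 s 0.6061 n -0.4144 y 0.2546 [39. 38. 39.]
top row 163 s 0.6032 n -0.4145 y 0.2551 [36. 42. 34.]
top row 164 s 0.6040 n -0.4111 y 0.2544 [39. 83. 27.]
top row 165 s 0.6042 n -0.4085 y 0.2542 [ 47. 104.  31.]
top row 166 s 0.6021 n -0.4079 y 0.2547 [33. 75. 20.]
top row 167 s 0.5995 n -0.4076 y 0.2549 [28. 65. 16.]
top row 168 s 0.5970 n -0.4073 y 0.2561 [21. 44. 14.]
top row 169 s 0.5935 n -0.4077 y 0.2548 [24. 55. 15.]
top row 170 s 0.5905 n -0.4079 y 0.2570 [28. 65. 17.]
top row 171 s 0.5802 n -0.4143 y 0.2590 [24. 42. 19.]
top row 172 s 0.5766 n -0.4149 y 0.2618 [33. 32. 33.]
top row 173 s 0.5735 n -0.4150 y 0.2625 [36. 35. 37.]
top row 174 s 0.5707 n -0.4149 y 0.2632 [40. 39. 41.]
scene 239.5 s 0.6122 n -0.4126 y 0.2563 [45. 43. 45.]
scene 240.5 s 0.6094 n -0.4129 y 0.2563 [45. 43. 46.]
scene 241.5 s 0.6053 n -0.4128 y 0.2554 [45. 48. 44.]
scene 242.5 s 0.6031 n -0.4126 y 0.2555 [44. 67. 39.]
scene 243.5 s 0.6043 n -0.4092 y 0.2582 [48. 98. 34.]
scene 244.5 s 0.6044 n -0.4073 y 0.2586 [ 49. 106.  33.]
scene 245.5 s 
[... 748 characters left out ...]
.2232 [ 9. 12. 98.]
red top row 170 s 0.5858 n -0.4106 y 0.2241 [ 10.  12. 101.]
red top row 171 s 0.5828 n -0.4107 y 0.2246 [29. 30. 91.]
red top row 172 s 0.5666 n -0.4222 y 0.2281 [60. 60. 75.]
red scene col 242 s 0.5860 n -0.4202 y 0.2199 [108. 107. 111.]
red scene col 243 s 0.5832 n -0.4197 y 0.2196 [ 99.  99. 116.]
red scene col 244 s 0.6523 n -0.3760 y 0.2429 [ 68.  69. 134.]
red scene col 245 s 0.5932 n -0.4094 y 0.2239 [ 35.  36. 136.]
red scene col 246 s 0.5913 n -0.4085 y 0.2238 [ 18.  22. 129.]
red scene col 247 s 0.5873 n -0.4087 y 0.2230 [ 21.  23. 126.]
red scene col 248 s 0.5840 n -0.4086 y 0.2225 [ 49.  52. 117.]
red scene col 249 s 0.5574 n -0.4220 y 0.2143 [ 86.  88. 106.]
```

Depth puts the mark's middle at s≈0.596 and the pointer's middle at s≈0.588, so 8 mm remain.

Emit:
{"api": "send_rows", "payload": {
  "xyz": [
    [-1.5,0,-0.3],
    [-3.5,0,-0.6],
    [-5.5,0,-1],
    [-7,0,-1.2],
    [-7.8,0,-1.4],
    [-7.8,0,-1.4]
  ],
  "rot": [
    [0,0,0],
    [0,0,0],
    [0,0,0],
    [0,0,0],
    [0,0,0],
    [0,0,0]
  ]
}}

```text
clock: 8.25
position: [0.5968, 0.0164, 0.2175]
orientation: [-0.028, 2.265, 0.018]
force: [-2.2, 0.4, -2.7]
finger_gap: 0.0
grip_force: 1.2
```

```bash
python3 m.py b3
```

```text
8.25 [-0.042 -0.547  2.192  0.094  0.623 -1.689] [0.5968 0.0164 0.2175] [-2.16  0.39 -2.71] s 0.4869 n -0.4083
scene yel 1143 uv 254.6 181.1 s med 0.5179 [0.5146 0.5328] n -0.4049 ylat -0.086..0.079
scene grn 100 uv 246.2 293.7 s med 0.6019 [0.5909 0.6056] n -0.4063 ylat 0.244..0.270
scene red 58 uv 242.0 271.4 s med 0.6001 [0.5941 0.6031] n -0.4094 ylat 0.207..0.227
top yel 1465 uv 292.6 189.4 s med 0.5177 [0.5145 0.5325] n -0.4087 ylat -0.092..0.075
top grn 90 uv 155.7 166.9 s med 0.6007 [0.5894 0.6050] n -0.4082 ylat 0.241..0.268
top red 73 uv 177.3 165.2 s med 0.5987 [0.5915 0.6018] n -0.4112 ylat 0.204..0.226
```

Emit:
{"api": "send_rows", "payload": {
  "xyz": [
    [2,0,0.4],
    [6,0,1],
    [11,0,1.9],
    [15,0,2.6],
    [17,0,-7],
    [19.5,0,-22],
    [22,0,-37],
    [25,0,-52],
    [27,0,-67],
    [28.5,0,-77],
    [29,0,-80],
    [29,0,-80]
  ],
  "rot": [
    [0,0,0],
    [0,0,0],
    [0,0,0],
    [0,0,0],
    [0,0,0],
    [0,0,0],
    [0,0,0],
    [0,0,0],
    [0,0,0],
    [0,0,0],
    [0,0,0],
    [0,0,0]
  ]
}}

```text
clock: 9.85
position: [0.5167, 0.0142, 0.2464]
orientation: [-0.028, 2.265, 0.018]
force: [-0.4, 0.4, 0.4]
finger_gap: 0.0
grip_force: 0.0
```

```bash
python3 m.py b4; python3 -c "
from h import *
a=pickle.load(open('top1.pkl','rb'))['image']; b=cv2.imread('pics/b4.png'); cv2.imwrite('pics/c4.png',np.vstack([cv2.resize(a[100:340,120:430],(b.shape[1],600-b.shape[0]-0))[:240],b]))"
```

```text
9.85 [-0.061 -0.807  2.286  0.098  0.791 -1.693] [0.5167 0.0142 0.2464] [-0.37  0.41  0.41] s 0.4718 n -0.3245
scene yel 1141 uv 254.7 181.4 s med 0.5179 [0.5144 0.5331] n -0.4047 ylat -0.086..0.080
scene grn 106 uv 246.2 293.5 s med 0.6016 [0.5913 0.6061] n -0.4062 ylat 0.244..0.270
scene red 58 uv 241.8 271.1 s med 0.6000 [0.5939 0.6032] n -0.4097 ylat 0.206..0.226
top yel 1470 uv 292.5 189.4 s med 0.5176 [0.5144 0.5325] n -0.4084 ylat -0.092..0.076
top grn 86 uv 155.7 166.8 s med 0.6014 [0.5901 0.6054] n -0.4080 ylat 0.241..0.268
top red 72 uv 177.4 165.2 s med 0.5984 [0.5908 0.6021] n -0.4111 ylat 0.204..0.226
```

View pics/c4.png

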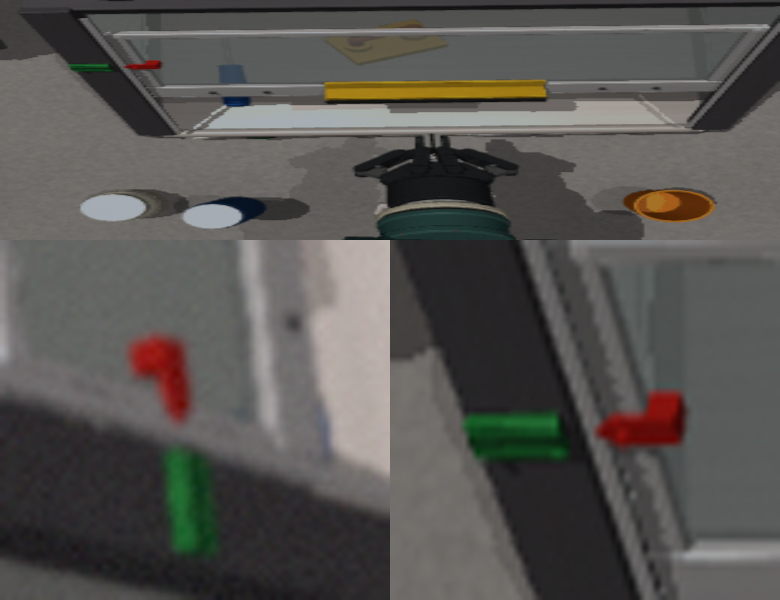

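The hand is clear, the window stood still, and the pointer (s about 0.590 to 0.602) is centred on the mark (about 0.590 to 0.605). The objects on the bench have not moved.

```bash
python3 -c "
from bench import job
print(job.job_done())"
```

```text
the job is handed in; nothing more can be done
None
```

The window was pushed up from beneath its lip and stands with the red pointer within about 1 mm of the green mark's middle line; the hand is clear, nothing visibly moved, and the job was handed in at about 10 s (no verdict was returned).

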